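# Put the clay press away and tuck the box lid shut

## Task

Set the wooden clay press gently into the open stamp box, standing flat on its base on the box floor, and let go of it. Then swing the box's hinged blue lid down, without slamming it, until it lies flat on the rim with its orange tab tucked down behind the front wall. Leave the other things on the table where they are.

Things in the scene. Friction and masses are not known exactly. Their poses are not given: they have to be found in the camera images.
- press: Wooden clay press: a mid-brown base 100 x 60 x 15 mm (x, y, z) with a dark solid bar handle on top, 70 mm long along x, 24 mm wide along y, from 15 to 58 mm above the underside. Mass about 0.2 kg. Origin: centre of the underside; z up.
- press_handle (a point): Point inside the press's bar handle, 48 mm above its underside, 10 mm below its top: where to grip it across its 24 mm width. Axes as the press.
- stampbox: Open plywood box fixed to the table, outside 190 x 140 x 70 mm (x, y, z), walls and floor 5 mm thick, brass plate on its front. Origin: centre of the underside; x points from the front wall (robot's side) to the hinge wall (far side), y to its left, z up. The lid and a drying rack overhang it: reach in from the front with a tilted tool.
- lid (a joint): Angle of the blue lid (rad): 0 = shut, flat on the rim; grows as its front edge rises; 1.18 to 1.36 at the start. Stiff hinge: it stays where left; 2 to 4 N at the edge moves it. Panel 190 mm long (hinge to edge), 140 wide, 6 thick, lying on the rim. An orange tab, 70 mm wide, 4 thick, sticks 22 mm out of its inner face 178 mm from the hinge and drops inside the front wall.
- lid_hinge (a point): Centre of the hinge line, on the rim of the box's far wall, 70 mm above the table: box frame (95, 0, 70) mm. Axes as the box; the lid turns about y.
- lid_edge (a point): Middle of the lid's free edge, on its outer (upper) face, 190 mm from the hinge. It moves with the lid; its x axis points from the edge to the hinge, z out of the outer face.
- rack: Steel wire drying rack, fixed, on two posts at its far corners. Origin on the table; x away from the robot. Its wires lie 362 to 374 mm above the table, from x = 60 to x = 240 mm and y = -185 to 185 mm; posts 25 mm square at x = 225, y = -180 and 180 mm, feet 130 mm long at x = 125 to 255. Two small cups stand at its ends. Not to be moved.
- bowl: Bystander: terracotta bowl, 110 mm across, 55 mm high. Origin: centre of the underside.
- jar: Bystander: low green jar with white cap beside the box, 56 mm across, 58 mm high. Origin: centre of the underside.
- slip: Bystander: grey bottle with red cap, 56 mm across, 150 mm high. Origin: centre of the underside.
- brushcup: Bystander: black cup of brushes, 84 mm across, about 210 mm high with brushes. Origin: centre of the underside.
- book: Bystander: black notebook 140 x 200 x 16 mm lying flat. Origin: centre of the underside.
- spatula: Bystander: spatula 180 mm long lying flat. Origin: centre of its underside.
There are look-alikes about, which are no part of the job. Of the things that look like the press, take the one that is nearest to the robot's base at the start.

How it is judged:
On the way, in this order (a step that is already met when the one before it is completed fails the run):
1. the press stands flat in the box, let go, with the lid still open (x of press in the frame of stampbox between -0.05 and 0.05 m and y of press in the frame of stampbox between -0.045 and 0.045 m and z of press in the frame of stampbox below 0.015 m and angle between press's own z axis and vertical below 0.15 rad and contact force between the fingers and press below 0.1 N and value of joint lid above 0.6 rad), for 0.2 s.
2. the lid is shut, its tab behind the front wall (value of joint lid below 0.05 rad), for 0.2 s.
At the end, for the whole second after the job is handed in: The press stands on its base on the box floor (origin within 50 mm along x and 45 mm along y of the box's centre, under 15 mm above the table, tilted under 0.15 rad), at rest, and the lid is shut to under 0.05 rad, its tab behind the front wall (x of press in the frame of stampbox between -0.05 and 0.05 m and y of press in the frame of stampbox between -0.045 and 0.045 m and z of press in the frame of stampbox below 0.015 m and angle between press's own z axis and vertical below 0.15 rad and value of joint lid below 0.05 rad and linear speed of press below 0.02 m/s); the robot touches nothing.
It fails at once if a bystander is moved by more than 30 mm (distance of any of bowl, jar, slip, brushcup, book, spatula from where it was at the start of the episode above 0.03 m).
It fails at once if the lid is slammed: it closes faster than 4 rad/s (velocity of joint lid below -4 rad/s).
It fails at once if the press is thrown in: it moves inside the box faster than 0.9 m/s (x of press in the frame of stampbox between -0.05 and 0.05 m and y of press in the frame of stampbox between -0.045 and 0.045 m and height (world z) of press below 0.07 m and linear speed of press above 0.9 m/s).
It also fails if it takes over 59 s, if anything falls off the work surface, if the arm or the gripper's body presses on something with over 40 N, if the wrist force passes 120 N, or if a joint passes its speed limit or range.

## Robot

A 7-joint arm with a two-finger parallel gripper is mounted at the origin on the work surface. World frame = base frame: x ahead of the robot, y to its left, z up, the work surface at z = 0. Lengths are in m, angles in rad, forces in N, time in s.
With the tool pointing down it reaches from about 0.425 to 0.95 m from the base axis. Payload 4.7 kg.
Tool frame: the origin (TCP) lies at the very end of the fingers, on their centre line; the grasp point (between the pads) lies 19 mm behind it (bot.grip_depth is the distance from the TCP to the grasp point, in m); z points along the fingers, y is the line along which they close (so a half turn about z gives the same grasp; the last joint's range is limited). The gripper opens to 87 mm and grips with 3 to 60 N. Pads are 19 mm wide; open, the fingers measure 117 mm over their backs; the gripper's body (75 mm by 190 mm) begins 51 mm behind the grasp point.
Start: joints at [1.242, 0.469, -0.049, 1.532, 0.024, 1.141, -0.082], TCP at [0.199, -0.645, 0.223] pointing down, gripper open.
Joint ranges: [-2.59, 2.59], [-0.33, 1.99], [-1.39, 1.29], [0.1, 2.45], [-1.04, 4.18], [0.21, 1.99], [-2.66, 2.66]. Speed limits (rad/s): [2.57, 2.57, 3.14, 3.14, 3.14, 3.14, 3.14].

## Interface

Orientations are given as a unit quaternion [x, y, z, w].
In Python, from rig import bot gives the robot as it stands.
- The arm moves only by the shell command python3 -m jog 'ROWS' [OPENING] [FORCE]. ROWS is JSON, a list of rows, each an object with "translation": the shift along the tool's x, y, z in m, a list of three; "rot": the turn, a rotation vector about the tool's x, y, z in degrees, a list of three. A call has 1 to 12 rows; each row is the pose to reach, as a shift and turn from the pose commanded when the call began, along the tool's axes at that moment; what a row does not reach only later rows make up. A row lasts 1/12 s, in which the tool goes at most 41.7 mm and 7.16 degrees, less where a joint would pass 70% of its speed; a pose out of reach is approached as far as the arm can. A call with a gripper value outside its range is refused whole. OPENING is the opening, from 0 (shut) to 1 (fully open), set as the call begins (- or left out, the last holds). The fingers move at their own pace and stop on an object; FORCE is the grip in N (left out, the last holds). Time passes only in rows, so rows that repeat a pose let the fingers close. It gives the time, the measured TCP pose, the force, the opening and the grip force at its end, in the units of the state.
- bot.get_state(): the state, without advancing time (a new reading comes with each control period).
- bot.get_image(name): name is "side" or "top" or "wrist"; returns the picture (420x560x3 uint8, red, green, blue); there is no depth.
- bot.calibration(name): a dict with "vertical_fov" (degrees; the focal length in pixels is half the picture's height over the tangent of half this angle, whatever the lens; pixels are square), "cx", "cy" (the principal point, pixels), "k1" (the pictures are not rectified: a ray, as slopes to the right and down, at radius r is drawn at 1 + k1 r^2 times it, then the intrinsics apply), "R" (3x3) and "t" (3): a world point X has camera coordinates R X + t. Camera axes: x right, y down, z forward; pixel columns grow to the right and rows downward; lengths in m; the calibration is good to about 2 mm. A picture is of the moment at which its call begins: read the wrist's pose just before it. calibration takes no time and is no camera call; for the wrist camera it gives the pose at the moment of the call.
- bot.finish_job(): hands the job in; it is judged then, once.
The state is a dict: "time_s": time; "joints": joint angles; "dq": joint speeds; "effort": joint torques, N m; "position": TCP position; "ee_rot": TCP orientation; "ft_force": force on the tool from outside, world axes, zero at the start; "ft_torque": the same for the moment, N m; "finger_gap": finger opening in m; "grasp_force": force on a finger pad.
Only numpy, scipy, OpenCV 4.12 (cv2) and the standard library are available. Lean on these libraries where they do the work, as an engineer would, in place of code of your own. Each camera call takes 0.05 s, during which the arm holds its last target. There are 200 camera calls.

## Working session

There is one attempt and no reset: what is moved stays moved. The work goes in short steps, Python scripts to look and compute and a shell command to move; the robot and the scene stay as the last step left them, time stands still between calls to the robot, and variables do not carry over. Pictures are saved under pics/ and viewed, at most 12 in all, crops included, and the job is handed in when it is done.

```bash
mkdir -p pics; ls; cat > h.py <<'E'
from rig import bot
import numpy as np, cv2
from scipy.spatial.transform import Rotation as Ro
def cal(n): 
    c=bot.calibration(n); c['R']=np.array(c['R']);c['t']=np.array(c['t']); c['f']=210/np.tan(np.radians(c['vertical_fov'])/2); return c
def ray(c,u,v):
    d=np.array([(u-c['cx'])/c['f'],(v-c['cy'])/c['f']]); s=d.copy()
    for _ in range(20): s=d/(1+c['k1']*(s@s))
    w=c['R'].T@np.r_[s,1]; return -c['R'].T@c['t'], w/np.linalg.norm(w)
def plane(c,u,v,z):
    o,w=ray(c,u,v); return o+w*(z-o[2])/w[2]
def proj(c,X):
    p=c['R']@np.array(X)+c['t']; s=p[:2]/p[2]; s=s*(1+c['k1']*(s@s)); return s*c['f']+[c['cx'],c['cy']]
def tri(*L):
    A=0;b=0
    for c,u,v in L:
        o,w=ray(c,u,v); P=np.eye(3)-np.outer(w,w); A=A+P; b=b+P@o
    X=np.linalg.solve(A,b); return X,[float(np.linalg.norm(proj(c,X)-[u,v])) for c,u,v in L]
def snap(n,f):
    im=bot.get_image(n); cv2.imwrite(f'pics/{f}.png',np.array(im)[:,:,::-1]); return im
E
python3 - <<'E'
from h import *
for n in('side','top'):
    c=cal(n); print(n,c['f'],c['k1'],-c['R'].T@c['t'],c['R'][2]); snap(n,n+'0')
print(bot.get_state())
E
```

```text
pics
side 409.7327620310657 -0.04740245084286302 [0.11724406 0.89970584 0.74762178] [ 0.37644093 -0.74798555 -0.54663502]
top 499.24120492997764 -0.17006311291950446 [ 0.29754585 -0.01747337  1.44805009] [ 0.21314572 -0.00536824 -0.97700567]
{'time_s': 0.1, 'joints': array([ 1.24212345,  0.46940469, -0.04859838,  1.53355186,  0.02408648,
        1.14102526, -0.08231964]), 'dq': array([ 0.00154066, -0.00264178,  0.00022143, -0.00348691,  0.00024039,
       -0.00062752, -0.00079264]), 'effort': array([ 4.71987696e-04, -5.09168243e+01, -8.14144104e-02, -2.36830634e+01,
       -6.14890829e-02,  3.44259606e-02,  5.86704300e-05]), 'position': array([ 0.19918906, -0.64437766,  0.22158437]), 'ee_rot': array([ 9.88787170e-01,  1.49328897e-01, -1.58986730e-04, -8.87990491e-04]), 'ft_force': array([-0.19315892, -0.35423457,  0.11413727]), 'ft_torque': array([0.01010921, 0.00586149, 0.06673551]), 'grasp_force': 0.0, 'finger_gap': 0.08682442950229753}
```

View pics/side0.png

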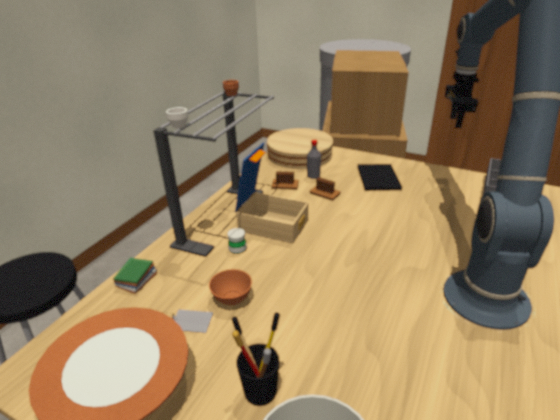

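View pics/top0.png

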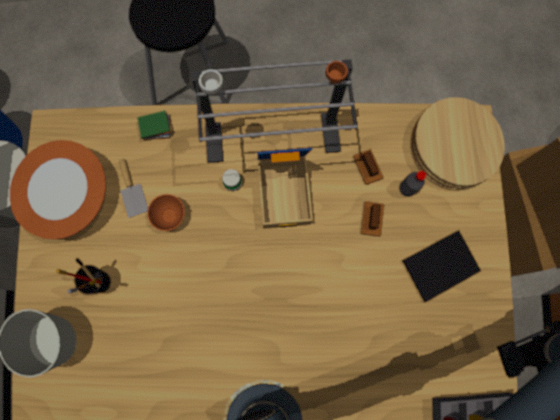

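The side view shows the box at (272,215) with its open blue lid, and two presses at (325,188) and (286,180). In the top view the box is at (287,195) and the presses at (372,218) and (368,167). The one at (372,218) looks nearest to the base. I'll enlarge both areas.

```bash
python3 - <<'E'
from h import *
a=cv2.imread('pics/top0.png')[130:240,245:405]; b=cv2.imread('pics/side0.png')[140:245,225:350]
a=cv2.resize(a,None,fx=4,fy=4,interpolation=2); b=cv2.resize(b,None,fx=4,fy=4,interpolation=2)
cv2.imwrite('pics/ca.png',a);cv2.imwrite('pics/cb.png',b)
ct=cal('top')
for u,v in((372,218),(368,167)):
    X=plane(ct,u,v,.03);print(X,np.hypot(*X[:2]))
E
```

```text
[ 0.57216848 -0.32116644  0.03      ] 0.6561437762632171
[ 0.72729459 -0.31805081  0.03      ] 0.7937970404952637
```

View pics/ca.png

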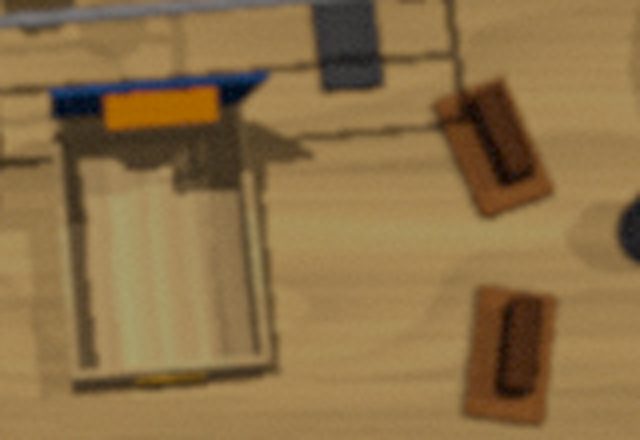

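View pics/cb.png

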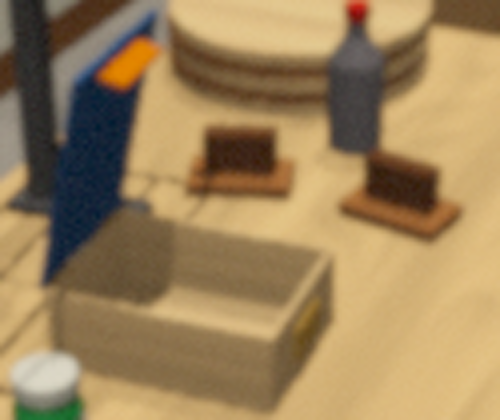

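The crops show the near press at about crop pixel (510,350) in the top view and (400,200) in the side view. I can also see the box rim and its brass front. Next I'll triangulate them.

```bash
python3 - <<'E'
from h import *
ct,cs=cal('top'),cal('side')
T=lambda u,v:(ct,u/4+245-.4,v/4+130-.4); S=lambda u,v:(cs,u/4+225-.4,v/4+140-.4)
for n,t,s in [('handle +y far',(508,294),(368,157)),('handle +y near',(498,394),(437,187)),
 ('base +y near',(465,413),(430,228)),('base +y far',(480,286),(342,206)),
 ('box FL rim',(73,382),(275,345)),('box FR rim',(270,366),(330,258)),('lid edge L',(50,92),(78,85)),('lid edge R',(268,74),(155,14)),
 ('tab L',(108,130),(107,88)),('tab R',(220,120),(158,52))]:
    X,e=tri(T(*t),S(*s)); print(n,X.round(4),np.round(e,1))
P=lambda u,v,z:plane(*T(u,v),z)[:2]
b=np.array([P(480,286,.015),P(556,295,.015),P(545,422,.015),P(465,413,.015)]);print('base',b.round(4),b.mean(0),np.linalg.norm(b-np.roll(b,1,0),axis=1))
b=np.array([P(508,293,.058),P(543,297,.058),P(530,397,.058),P(498,393,.058)]);print('hand',b.round(4),b.mean(0),np.linalg.norm(b-np.roll(b,1,0),axis=1))
# red base mask
im=cv2.imread('pics/top0.png');hsv=cv2.cvtColor(im,cv2.COLOR_BGR2HSV)
for y0,y1,lo,hi in((195,240,(0,115,20),(14,255,255)),):
    m=cv2.inRange(hsv,lo,hi);m[:y0]=0;m[y1:]=0;m[:,:355]=0;m[:,390:]=0
    r=cv2.minAreaRect(cv2.findNonZero(m));print(r,m.astype(bool).sum())
    q=cv2.boxPoints(r);W=np.array([plane(ct,u,v,.015)[:2] for u,v in q]);print(W.round(4),W.mean(0))
g=[P(73,382,.07),P(270,366,.07),P(85,366,.005),P(245,355,.005),P(55,135,.07),P(240,115,.07)];print(np.round(g,4))
E
```

```text
handle +y far [ 0.6074 -0.3169  0.0594] [1.  0.8]
handle +y near [ 0.5369 -0.3076  0.0492] [0.8 0.6]
base +y near [ 0.5315 -0.2881  0.0185] [0.3 0.2]
base +y far [ 0.6261 -0.3065  0.0096] [0.5 0.4]
box FL rim [ 0.5487 -0.0032  0.0654] [0. 0.]
box FR rim [ 0.5621 -0.142   0.06  ] [0.9 0.8]
lid edge L [0.6985 0.007  0.252 ] [0.8 0.7]
lid edge R [ 0.7107 -0.1304  0.2504] [0.3 0.3]
tab L [ 0.6861 -0.0262  0.2355] [2.4 2.1]
tab R [ 0.6885 -0.0992  0.2345] [0.9 0.7]
base [[ 0.6264 -0.305 ]
 [ 0.6189 -0.3619]
 [ 0.5237 -0.348 ]
 [ 0.5313 -0.2889]] [ 0.57507349 -0.32594   ] [0.09648314 0.05739813 0.09626943 0.05955532]
hand [[ 0.6112 -0.3165]
 [ 0.6079 -0.3419]
 [ 0.5351 -0.3282]
 [ 0.5383 -0.3053]] [ 0.57311539 -0.32296449] [0.07371233 0.0256386  0.07412492 0.02319889]
((372.10003662109375, 218.70001220703125), (19.225383758544922, 32.37306594848633), 7.125016689300537) 532
[[ 0.5291 -0.288 ]
 [ 0.6254 -0.3048]
 [ 0.6175 -0.3619]
 [ 0.5212 -0.3442]] [ 0.57329683 -0.32472699]
[[ 0.5479 -0.0032]
 [ 0.5577 -0.1418]
 [ 0.5716 -0.0115]
 [ 0.5785 -0.1295]
 [ 0.729   0.0082]
 [ 0.7427 -0.1258]]
```

```bash
cat >> h.py <<'E'
BX=np.array([.6475,-.0655,0]); BY=4.2
def box(x,y,z): return BX+Ro.from_euler('z',BY,degrees=True).apply([x,y,z])
def orient(yaw,tilt): return Ro.from_euler('z',yaw,degrees=True)*Ro.from_euler('x',180,degrees=True)*Ro.from_euler('y',tilt,degrees=True)
def go(tcp,yaw,tilt,frm=None):
    s=bot.get_state(); p,R=(s['position'],Ro.from_quat(s['ee_rot'])) if frm is None else frm
    t=orient(yaw,tilt); d=R.inv().apply(np.array(tcp)-p); r=(R.inv()*t).as_rotvec(degrees=True)
    print('T',d.round(4),'R',r.round(1),'rows',np.ceil(max(np.linalg.norm(d)/.0417,np.linalg.norm(r)/7.16)))
    return np.array(tcp),t
def grip(g,yaw,tilt): return np.array(g)+orient(yaw,tilt).apply([0,0,bot.grip_depth])
E
python3 - <<'E'
from h import *
ct=cal('top')
for u,v in((197,140),(358,128)): print('rack front',plane(ct,u,v,.368))
for u,v in((204,95),(348,85)): print('rack post',plane(ct,u,v,.368))
print('slip',plane(ct,421,175,.15),plane(ct,405,190,.0))
print('jar',plane(ct,232,178,.058))
s=bot.get_state();print(orient(17.2,0).as_quat(),s['ee_rot'],bot.grip_depth)
p=np.array([.574,-.3245,.049])
a=go(grip(p+[0,0,.09],-9.8,28),-9.8,28)
go(grip(p,-9.8,28),-9.8,28,a)
E
```

```text
rack front [0.69382891 0.14326267 0.368     ]
rack front [ 0.71950104 -0.22878478  0.368     ]
rack post [0.80644575 0.12982988 0.368     ]
rack post [ 0.82918089 -0.21152975  0.368     ]
slip [ 0.66739752 -0.43962713  0.15      ] [ 0.66309216 -0.43434192  0.        ]
jar [0.68941093 0.08486774 0.058     ]
[9.88756381e-01 1.49535343e-01 9.15639899e-18 6.05438669e-17] [ 9.88787170e-01  1.49328897e-01 -1.58986730e-04 -8.87990491e-04] 0.0187
T [ 0.4604 -0.1908  0.0994] R [-6.7 27.5 26.4] rows 13.0
T [-0.0423 -0.      0.0795] R [0. 0. 0.] rows 3.0
```

```bash
python3 -m jog '[{"translation":[0.04,-0.016,0.008],"rot":[-0.6,2.5,2.4]},{"translation":[0.08,-0.032,0.016],"rot":[-1.2,5,4.8]},{"translation":[0.12,-0.048,0.024],"rot":[-1.8,7.5,7.2]},{"translation":[0.16,-0.064,0.032],"rot":[-2.4,10,9.6]},{"translation":[0.2,-0.08,0.04],"rot":[-3,12.5,12]},{"translation":[0.24,-0.096,0.048],"rot":[-3.6,15,14.4]},{"translation":[0.28,-0.112,0.056],"rot":[-4.2,17.5,16.8]},{"translation":[0.32,-0.128,0.064],"rot":[-4.8,20,19.2]},{"translation":[0.36,-0.144,0.072],"rot":[-5.4,22.5,21.6]},{"translation":[0.4,-0.16,0.08],"rot":[-6,25,24]},{"translation":[0.43,-0.176,0.09],"rot":[-6.5,27,26]},{"translation":[0.46,-0.191,0.099],"rot":[-6.7,27.5,26.4]}]' 1
python3 -m jog '[{"translation":[0,0,0],"rot":[0,0,0]},{"translation":[0,0,0],"rot":[0,0,0]}]'
python3 - <<'E'
from h import *
c=cal('wrist'); print(-c['R'].T@c['t'],c['R'][2]); snap('wrist','w1')
p=np.array([.574,-.3245,.049])
print(proj(c,[.574,-.3245,.058]))
go(grip(p,-9.8,28),-9.8,28)
E
```

```text
time_s: 1.1
position: [0.5762, -0.3307, 0.1244]
ee_rot: [0.967, -0.084, 0.241, 0.021]
ft_force: [0.5, -0.7, -0.6]
finger_gap: 0.0873
grasp_force: 0.0
time_s: 1.27
position: [0.5786, -0.327, 0.1244]
ee_rot: [0.967, -0.079, 0.241, 0.02]
ft_force: [-0.1, -0.8, 0.8]
finger_gap: 0.0872
grasp_force: 0.0
[ 0.56863681 -0.32527718  0.30244208] [ 0.20806727 -0.03399345 -0.97752363]
[276.02367789 276.6052688 ]
T [-0.0393 -0.0053  0.0838] R [-0.   0.   0.2] rows 3.0
```

View pics/w1.png

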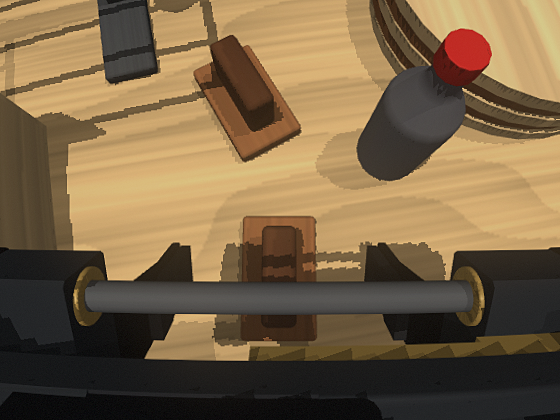

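The wrist view shows the handle centred between the fingers at (279,277), where I predicted (276,277). It's aligned with the tool, so I'll descend and grip.

```bash
python3 -m jog '[{"translation":[-0.01,-0.001,0.021],"rot":[0,0,0]},{"translation":[-0.02,-0.002,0.042],"rot":[0,0,0]},{"translation":[-0.03,-0.003,0.063],"rot":[0,0,0]},{"translation":[-0.035,-0.004,0.075],"rot":[0,0,0]},{"translation":[-0.039,-0.004,0.084],"rot":[0,0,0]},{"translation":[-0.039,-0.004,0.084],"rot":[0,0,0]}]'
python3 -m jog '[{"translation":[0,0,0],"rot":[0,0,0]},{"translation":[0,0,0],"rot":[0,0,0]},{"translation":[0,0,0],"rot":[0,0,0]},{"translation":[0,0,0],"rot":[0,0,0]},{"translation":[0,0,0],"rot":[0,0,0]},{"translation":[0,0,0],"rot":[0,0,0]},{"translation":[0,0,0],"rot":[0,0,0]},{"translation":[0,0,0],"rot":[0,0,0]}]' 0.1 25
python3 - <<'E'
from h import *
s=bot.get_state(); print(s['position'],s['finger_gap'],s['grasp_force'])
z=s['position'][2]; dz=z-0.0 # tcp height above press underside
p=s['position']
a=go(p+[0,0,.13],-9.8,28)
def tgt(x,h): # grasp point to box frame; press centre approx at grasp pt
    return box(x,0,0)+orient(BY,28).apply([0,0,bot.grip_depth])*[1,1,0]+[0,0,h]
print(tgt(-.012,0))
b=go(tgt(-.04,z+.13),BY,28,a)
c=go(tgt(-.012,z+.006),BY,28,b)
E
```

```text
time_s: 1.82
position: [0.5815, -0.3331, 0.0347]
ee_rot: [0.969, -0.081, 0.234, 0.02]
ft_force: [-0.2, -0.0, 0.7]
finger_gap: 0.0871
grasp_force: 0.0
time_s: 2.48
position: [0.5842, -0.3314, 0.038]
ee_rot: [0.968, -0.082, 0.237, 0.019]
ft_force: [-0.0, 0.1, 0.2]
finger_gap: 0.0416
grasp_force: 0.0
[ 0.58417611 -0.33142134  0.03803288] 0.041603410624470934 0.0
T [ 0.0601 -0.0003 -0.1153] R [-0.2  0.5  0. ] rows 4.0
[ 0.64428777 -0.06573589  0.        ]
T [-0.0116 -0.2653 -0.0062] R [  6.6  -0.  -12.4] rows 7.0
T [-0.0335 -0.      0.1226] R [0. 0. 0.] rows 4.0
```

```bash
python3 -m jog '[{"translation":[-0.002,-0.002,0.005],"rot":[0,0,0]},{"translation":[-0.002,-0.002,0.005],"rot":[0,0,0]},{"translation":[-0.002,-0.002,0.005],"rot":[0,0,0]},{"translation":[-0.002,-0.002,0.005],"rot":[0,0,0]},{"translation":[-0.002,-0.002,0.005],"rot":[0,0,0]},{"translation":[-0.002,-0.002,0.005],"rot":[0,0,0]},{"translation":[-0.002,-0.002,0.005],"rot":[0,0,0]},{"translation":[-0.002,-0.002,0.005],"rot":[0,0,0]}]' 0.1 25
python3 -c "
from h import *
print(bot.get_state()['position'])"
```

```text
time_s: 3.15
position: [0.5854, -0.3304, 0.034]
ee_rot: [0.968, -0.082, 0.235, 0.018]
ft_force: [-0.6, -0.6, -2.0]
finger_gap: 0.0239
grasp_force: 25.0
[ 0.58538256 -0.33044251  0.03402191]
```

```bash
python3 -m jog '[{"translation":[0.008,0,-0.015],"rot":[0,0,0]},{"translation":[0.02,0,-0.038],"rot":[0,0,0]},{"translation":[0.035,0,-0.067],"rot":[0,0,0]},{"translation":[0.05,0,-0.096],"rot":[0,0,0]},{"translation":[0.061,0,-0.115],"rot":[0,0,0]},{"translation":[0.061,0,-0.115],"rot":[0,0,0]},{"translation":[0.061,0,-0.115],"rot":[0,0,0]}]'
python3 - <<'E'
from h import *
s=bot.get_state(); print(s['position'],s['finger_gap'],s['grasp_force'],(orient(-9.8,28).inv()*Ro.from_quat(s['ee_rot'])).as_rotvec(degrees=True))
def tgt(x,h): return box(x,0,h)+orient(BY,28).apply([.0,0,bot.grip_depth])*[1,1,0]
b=go(tgt(-.04,.168),BY,28)
go(tgt(-.012,.045),BY,28,b)
E
```

```text
time_s: 3.73
position: [0.5877, -0.3309, 0.1658]
ee_rot: [0.968, -0.081, 0.236, 0.018]
ft_force: [-0.2, 0.5, -2.6]
finger_gap: 0.0237
grasp_force: 25.0
[ 0.58767149 -0.33090516  0.16579475] 0.023674233221851627 24.98346986132674 [ 0.2744446  -0.56379366 -0.1298005 ]
T [-0.013  -0.2642 -0.0083] R [  6.2   0.5 -12.3] rows 7.0
T [-0.033  -0.      0.1217] R [0. 0. 0.] rows 4.0
```

```bash
python3 -m jog '[{"translation":[-0.001,-0.02,-0.001],"rot":[0.5,0,-1]},{"translation":[-0.003,-0.05,-0.002],"rot":[1.2,0.1,-2.5]},{"translation":[-0.005,-0.085,-0.003],"rot":[2,0.2,-4]},{"translation":[-0.007,-0.12,-0.004],"rot":[3,0.2,-5.6]},{"translation":[-0.009,-0.155,-0.005],"rot":[3.8,0.3,-7.3]},{"translation":[-0.01,-0.19,-0.006],"rot":[4.5,0.4,-9]},{"translation":[-0.011,-0.22,-0.007],"rot":[5.2,0.4,-10.3]},{"translation":[-0.012,-0.245,-0.008],"rot":[5.8,0.5,-11.4]},{"translation":[-0.013,-0.258,-0.008],"rot":[6,0.5,-12]},{"translation":[-0.013,-0.264,-0.008],"rot":[6.2,0.5,-12.3]},{"translation":[-0.013,-0.264,-0.008],"rot":[6.2,0.5,-12.3]},{"translation":[-0.013,-0.264,-0.008],"rot":[6.2,0.5,-12.3]}]'
python3 - <<'E'
from h import *
def tgt(x,h): return box(x,0,h)+orient(BY,28).apply([.0,0,bot.grip_depth])*[1,1,0]
b=go(tgt(-.012,.075),BY,28)
go(tgt(-.012,.041),BY,28,b)
a=snap('top','t2')[...,::-1][130:240,230:340]; b=snap('side','s2')[...,::-1][120:230,205:315]
cv2.imwrite('pics/m2.png',np.hstack([cv2.resize(q,(396,396),interpolation=2) for q in(a,b)]))
E
```

```text
time_s: 4.73
position: [0.6154, -0.0692, 0.1655]
ee_rot: [0.97, 0.035, 0.239, -0.009]
ft_force: [0.0, -0.8, -2.2]
finger_gap: 0.0238
grasp_force: 25.0
T [-0.0164 -0.0014  0.0936] R [ 0.1  0.3 -0.1] rows 3.0
T [-0.016 -0.     0.03 ] R [0. 0. 0.] rows 1.0
```

View pics/m2.png

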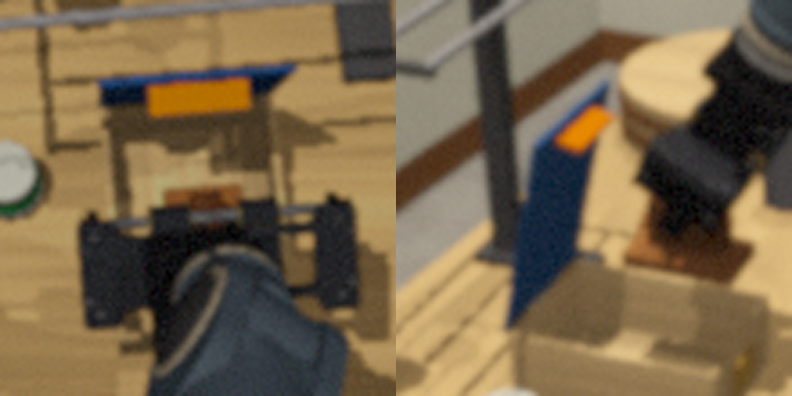

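The press hangs upright over the box, well clear of the lid, at about (203,195) in the left panel and (690,250) in the right. I'll lower it in stages.

```bash
python3 -m jog '[{"translation":[-0.003,-0.001,0.016],"rot":[0,0,0]},{"translation":[-0.006,-0.001,0.034],"rot":[0,0,0]},{"translation":[-0.009,-0.001,0.052],"rot":[0,0,0]},{"translation":[-0.012,-0.001,0.07],"rot":[0,0,0]},{"translation":[-0.015,-0.001,0.085],"rot":[0,0,0]},{"translation":[-0.016,-0.001,0.094],"rot":[0,0,0]},{"translation":[-0.016,-0.001,0.094],"rot":[0,0,0]},{"translation":[-0.016,-0.001,0.094],"rot":[0,0,0]}]'
python3 -m jog '[{"translation":[-0.004,0,0.008],"rot":[0,0,0]},{"translation":[-0.008,0,0.016],"rot":[0,0,0]},{"translation":[-0.012,0,0.022],"rot":[0,0,0]},{"translation":[-0.014,0,0.026],"rot":[0,0,0]},{"translation":[-0.014,0,0.026],"rot":[0,0,0]},{"translation":[-0.014,0,0.026],"rot":[0,0,0]}]'
python3 - <<'E'
from h import *
s=bot.get_state(); print(s['position'],s['ft_force'])
E
```

```text
time_s: 5.5
position: [0.6456, -0.0666, 0.0755]
ee_rot: [0.97, 0.034, 0.24, -0.008]
ft_force: [0.8, 0.6, -2.4]
finger_gap: 0.0238
grasp_force: 25.0
time_s: 6.0
position: [0.6505, -0.067, 0.0566]
ee_rot: [0.972, 0.036, 0.23, -0.011]
ft_force: [-0.5, 0.7, -2.1]
finger_gap: 0.0236
grasp_force: 25.0
[ 0.65047636 -0.06701463  0.05656216] [-0.47410178  0.7489507  -2.13517369]
```

```bash
python3 -m jog '[{"translation":[0,0,0],"rot":[0,0,0]},{"translation":[0,0,0],"rot":[0,0,0]}]'
python3 - <<'E'
from h import *
s=bot.get_state(); print(s['joints'].round(3),s['effort'].round(1),s['dq'].round(3),s['ft_torque'])
def tgt(x,h): return box(x,0,h)+orient(BY,28).apply([.0,0,bot.grip_depth])*[1,1,0]
go(tgt(-.012,.04),BY,28)
E
```

```text
time_s: 6.17
position: [0.6505, -0.0669, 0.0569]
ee_rot: [0.972, 0.036, 0.23, -0.011]
ft_force: [0.5, 0.5, -1.9]
finger_gap: 0.0237
grasp_force: 25.0
[-0.121  0.493  0.244  2.087 -1.042  0.212 -0.441] [  0.1 -44.1   3.2 -16.3  -0.4  -0.7  -0. ] [-0.002  0.002 -0.    -0.001 -0.    -0.001  0.001] [-0.04921605  0.72060087 -0.01907404]
T [-0.0131 -0.0015  0.0124] R [-0.3  1.3 -0.1] rows 1.0
```

The arm stopped because joints 5 and 6 are at their range limits. I'll set the press about 3 cm deeper in the box, where the arm is more extended.

```bash
python3 - <<'E'
from h import *
def tgt(x,h): return box(x,0,h)+orient(BY,28).apply([.0,0,bot.grip_depth])*[1,1,0]
b=go(tgt(.022,.064),BY,28)
E
python3 -m jog '[{"translation":[0.009,-0.001,0.002],"rot":[0,0,0]},{"translation":[0.018,-0.001,0.004],"rot":[0,0.5,0]},{"translation":[0.026,-0.001,0.006],"rot":[0,1,0]},{"translation":[0.029,-0.001,0.007],"rot":[0,1.3,0]},{"translation":[0.029,-0.001,0.007],"rot":[0,1.3,0]},{"translation":[0.029,-0.001,0.007],"rot":[0,1.3,0]}]'
python3 - <<'E'
from h import *
s=bot.get_state(); print(s['joints'].round(3),s['position'])
def tgt(x,h): return box(x,0,h)+orient(BY,28).apply([.0,0,bot.grip_depth])*[1,1,0]
go(tgt(.024,.041),BY,28)
E
```

```text
T [ 0.0281 -0.0016  0.0062] R [-0.3  1.3 -0.1] rows 1.0
time_s: 6.67
position: [0.6791, -0.0638, 0.0632]
ee_rot: [0.97, 0.036, 0.241, -0.011]
ft_force: [-0.3, -0.2, -2.5]
finger_gap: 0.024
grasp_force: 25.0
[-0.133  0.513  0.253  2.036 -1.027  0.222 -0.47 ] [ 0.67910117 -0.06380806  0.06321137]
T [-0.0094 -0.0005  0.0202] R [-0.3  0.1 -0.1] rows 1.0
```

```bash
python3 -m jog '[{"translation":[-0.003,0,0.007],"rot":[0,0,0]},{"translation":[-0.006,0,0.014],"rot":[0,-1,0]},{"translation":[-0.009,0,0.02],"rot":[0,-2,0]},{"translation":[-0.010,0,0.022],"rot":[0,-3,0]},{"translation":[-0.010,0,0.022],"rot":[0,-3,0]},{"translation":[-0.010,0,0.022],"rot":[0,-3,0]}]'
python3 - <<'E'
from h import *
s=bot.get_state(); print(s['joints'].round(3),s['position'])
print((orient(BY,28).inv()*Ro.from_quat(s['ee_rot'])).as_rotvec(degrees=True))
def tgt(x,h): return box(x,0,h)+orient(BY,28).apply([.0,0,bot.grip_depth])*[1,1,0]
go(tgt(.024,.037),BY,28)
E
```

```text
time_s: 7.17
position: [0.6808, -0.0634, 0.0385]
ee_rot: [0.976, 0.036, 0.215, -0.01]
ft_force: [0.8, -0.4, -0.8]
finger_gap: 0.0233
grasp_force: 25.0
[-0.18   0.568  0.313  2.008 -0.993  0.267 -0.52 ] [ 0.68075404 -0.06339398  0.0384998 ]
[ 0.2545233  -3.10905313  0.02300614]
T [-0.0011 -0.0003  0.0011] R [-0.3  3.1 -0. ] rows 1.0
```

The press's edge now touches the floor. I'll ease the grip so it settles flat, then open partway.

```bash
python3 -m jog '[{"translation":[-0.001,0,0.001],"rot":[0,0,0]},{"translation":[-0.001,0,0.002],"rot":[0,0,0]},{"translation":[-0.001,0,0.002],"rot":[0,0,0]},{"translation":[-0.001,0,0.002],"rot":[0,0,0]}]' - 4
python3 -m jog '[{"translation":[-0.001,0,0.002],"rot":[0,0,0]},{"translation":[-0.001,0,0.002],"rot":[0,0,0]},{"translation":[-0.001,0,0.002],"rot":[0,0,0]},{"translation":[-0.001,0,0.002],"rot":[0,0,0]},{"translation":[-0.001,0,0.002],"rot":[0,0,0]},{"translation":[-0.001,0,0.002],"rot":[0,0,0]}]' 0.5
python3 - <<'E'
from h import *
c=cal('wrist'); snap('wrist','w3'); s=bot.get_state(); print(s['position'],s['joints'].round(2))
for q in ((-.09,.065,.07),(-.09,-.065,.07),(.09,0,.005),(.024,0,.063)): print(q,proj(c,box(*q)).round(0))
E
```

```text
time_s: 7.5
position: [0.6811, -0.0632, 0.0374]
ee_rot: [0.976, 0.036, 0.216, -0.011]
ft_force: [-0.4, 2.1, 3.4]
finger_gap: 0.0239
grasp_force: 4.0
time_s: 8.0
position: [0.6806, -0.0637, 0.0347]
ee_rot: [0.976, 0.036, 0.216, -0.01]
ft_force: [-0.9, 0.6, -0.2]
finger_gap: 0.043
grasp_force: 0.0
[ 0.68067982 -0.06368059  0.03477908] [-0.16  0.57  0.29  2.01 -1.    0.25 -0.51]
(-0.09, 0.065, 0.07) [115. 566.]
(-0.09, -0.065, 0.07) [439. 567.]
(0.09, 0, 0.005) [278. 169.]
(0.024, 0, 0.063) [277. 286.]
```

View pics/w3.png

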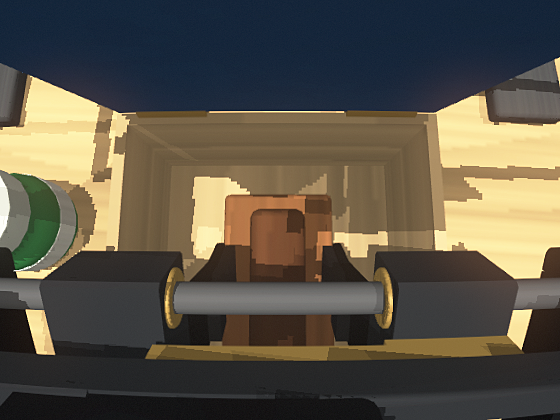

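The press stands flat in the box with the fingers clear on both sides. Its base is at (278,270) and the far wall's foot is at row 165. Next I'll withdraw along the tool axis and then tilt for the lid.

```bash
python3 -m jog '[{"translation":[0,0,-0.015],"rot":[0,0,0]},{"translation":[0,0,-0.035],"rot":[0,0,0]},{"translation":[0,0,-0.065],"rot":[0,0,0]},{"translation":[0,0,-0.1],"rot":[0,0,0]},{"translation":[0,0,-0.13],"rot":[0,0,0]},{"translation":[0,0,-0.15],"rot":[0,0,0]},{"translation":[0,0,-0.15],"rot":[0,0,0]}]' 0.5
python3 - <<'E'
from h import *
s=bot.get_state(); print(s['joints'].round(2))
a=go([.59,-.067,.285],BY,65)
go([.755,-.055,.285],BY,65,a)
E
```

```text
time_s: 8.63
position: [0.6185, -0.0699, 0.175]
ee_rot: [0.975, 0.035, 0.219, -0.01]
ft_force: [0.2, -0.6, 0.8]
finger_gap: 0.0437
grasp_force: 0.0
[-0.48  0.3   0.68  2.07 -0.66  0.47 -0.82]
T [ 0.0216 -0.0055 -0.1114] R [-0.2 39.7 -0.2] rows 6.0
T [6.990e-02 1.000e-04 1.499e-01] R [0. 0. 0.] rows 4.0
```

```bash
python3 -m jog '[{"translation":[0.008,-0.001,-0.018],"rot":[0,3,0]},{"translation":[0.016,-0.002,-0.036],"rot":[0,8,0]},{"translation":[0.024,-0.003,-0.054],"rot":[0,14,0]},{"translation":[0.03,-0.004,-0.072],"rot":[0,20,0]},{"translation":[0.035,-0.005,-0.085],"rot":[0,26,0]},{"translation":[0.039,-0.005,-0.09],"rot":[0,32,0]},{"translation":[0.041,-0.005,-0.093],"rot":[0,37,0]},{"translation":[0.041,-0.005,-0.093],"rot":[0,40,0]},{"translation":[0.041,-0.005,-0.093],"rot":[0,40,0]},{"translation":[0.041,-0.005,-0.093],"rot":[0,40,0]}]' 0 10
python3 - <<'E'
from h import *
s=bot.get_state(); print(s['joints'].round(2),s['position'],(orient(BY,65).inv()*Ro.from_quat(s['ee_rot'])).as_rotvec(degrees=True))
go([.755,-.055,.285],BY,65)
a=snap('top','t4')[...,::-1][110:240,220:350]; b=snap('side','s4')[...,::-1][90:220,195:325]
cv2.imwrite('pics/m4.png',np.hstack([cv2.resize(q,(390,390),interpolation=2) for q in(a,b)]))
E
```

```text
time_s: 9.47
position: [0.6136, -0.0864, 0.3369]
ee_rot: [0.894, 0.05, 0.442, -0.044]
ft_force: [-0.3, -0.2, -0.1]
finger_gap: 0.0005
grasp_force: 0.0
[-0.98 -0.13  1.15  2.21 -1.04  0.21 -0.29] [ 0.61363774 -0.0863808   0.33691988] [  3.78760156 -12.31132044   0.07808002]
T [ 0.0457 -0.0111  0.1465] R [-3.8 12.3 -0.1] rows 4.0
```

View pics/m4.png

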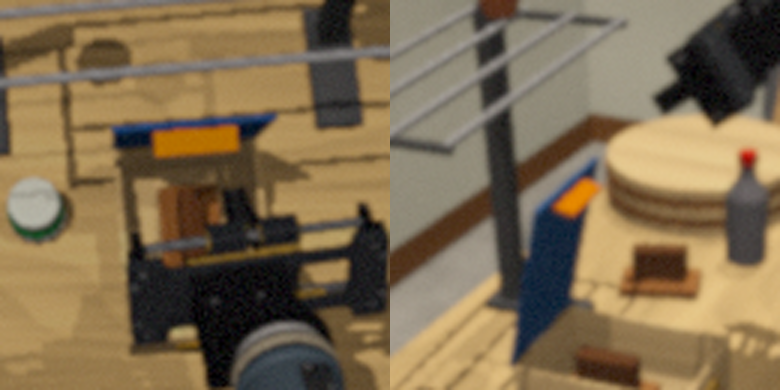

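The press stands in the box, with the lid still open at (195,130) on the left and (560,240) on the right. The fingers are closed in front of the rack and above its height. Joints 5 and 6 are limited again, so I'll go forward and lower at less tilt.

```bash
python3 - <<'E'
from h import *
a=go([.685,-.062,.295],BY,55)
go([.75,-.056,.285],BY,58,a)
E

```

```text
T [ 0.0097 -0.0155  0.0857] R [-3.7  2.2  0.1] rows 3.0
T [ 0.0292 -0.0012  0.0592] R [0. 3. 0.] rows 2.0
```

```bash
python3 -m jog '[{"translation":[0.002,-0.004,0.02],"rot":[-1,0.5,0]},{"translation":[0.004,-0.008,0.042],"rot":[-2,1,0]},{"translation":[0.007,-0.012,0.064],"rot":[-3,1.6,0]},{"translation":[0.009,-0.015,0.08],"rot":[-3.7,2.2,0]},{"translation":[0.01,-0.016,0.086],"rot":[-3.7,2.2,0]},{"translation":[0.01,-0.016,0.086],"rot":[-3.7,2.2,0]},{"translation":[0.01,-0.016,0.086],"rot":[-3.7,2.2,0]}]'
python3 - <<'E'
from h import *
s=bot.get_state(); print(s['joints'].round(2),s['position'],(orient(BY,55).inv()*Ro.from_quat(s['ee_rot'])).as_rotvec(degrees=True))
go([.75,-.056,.285],BY,60)
E

```

```text
time_s: 10.15
position: [0.6715, -0.0636, 0.3468]
ee_rot: [0.899, 0.04, 0.436, -0.01]
ft_force: [0.7, 0.7, 1.4]
finger_gap: 0.0002
grasp_force: 0.0
[-0.68  0.05  0.82  2.1  -1.04  0.21 -0.42] [ 0.67146716 -0.06364285  0.34676852] [-0.17235736 -3.25714734 -1.05492151]
T [ 0.0004 -0.0022  0.1002] R [0.1 8.3 1.1] rows 3.0
```

```bash
cat > kin.py <<'E'
from h import *
from scipy.optimize import least_squares
from itertools import product
D=[([1.2421,.4694,-.0486,1.5335,.0241,1.1410,-.0823],[.1992,-.6444,.2216],[.98879,.14933,-.00016,-.00089]),
([-.121,.493,.244,2.087,-1.042,.212,-.441],[.6505,-.0669,.0569],[.972,.036,.230,-.011]),
([-.133,.513,.253,2.036,-1.027,.222,-.47],[.6791,-.0638,.0632],[.970,.036,.241,-.011]),
([-.18,.568,.313,2.008,-.993,.267,-.52],[.6808,-.0634,.0385],[.976,.036,.215,-.010]),
([-.48,.3,.68,2.07,-.66,.47,-.82],[.6185,-.0699,.175],[.975,.035,.219,-.010]),
([-.98,-.13,1.15,2.21,-1.04,.21,-.29],[.6136,-.0864,.3369],[.894,.05,.442,-.044]),
([-.68,.05,.82,2.10,-1.04,.21,-.42],[.6715,-.0636,.3468],[.899,.04,.436,-.010])]
def fk(q,p,S):
    h,L1,a1,L2,a2,L3,a3,f=p
    E=lambda ax,x:Ro.from_euler(ax,x)
    R=E('z',S[0]*q[0]);X=np.array([0,0,h]); R=R*E('y',q[1]); X=X+R.apply([a1,0,L1])
    R=R*E('z',S[1]*q[2])*E('y',q[3]); X=X+R.apply([a2,0,L2])
    R=R*E('z',S[2]*q[4])*E('y',q[5]); X=X+R.apply([a3,0,L3])
    return X,R*E('z',S[3]*q[6]+f)
def res(p,S):
    r=[]
    for q,x,o in D:
        X,R=fk(q,p,S); r+=list(X-x)+list(.3*(R.inv()*Ro.from_quat(o)).as_rotvec())
    return np.array(r)
if __name__=='__main__':
    out=[]
    for S in product((1,-1),repeat=4):
      for f in(0,1.57,3.14,-1.57):
        k=least_squares(res,[.3,.4,0,.4,0,.25,0,f],args=(S,)); out.append((k.cost,S,k.x.round(4),np.abs(k.fun).max()))
    for o in sorted(out,key=lambda o:o[0])[:3]: print(o)
E
python3 kin.py
```

```text
(np.float64(0.0011186178442647765), (-1, -1, -1, -1), array([ 0.2579,  0.4591,  0.0047,  0.4392, -0.0482,  0.3062, -0.0429,
        1.5712]), np.float64(0.040241826526152824))
(np.float64(0.0011186178442647765), (-1, -1, -1, -1), array([ 0.2579,  0.4591,  0.0047,  0.4392, -0.0482,  0.3062, -0.0429,
        1.5712]), np.float64(0.040241826388296736))
(np.float64(0.001118617844264777), (-1, -1, -1, -1), array([ 0.2579,  0.4591,  0.0047,  0.4392, -0.0482,  0.3062, -0.0429,
        1.5712]), np.float64(0.04024182646636498))
```

```bash
sed -i 's/h,L1,a1,L2,a2,L3,a3,f=p/h,L1,a1,L2,a2,L3,a3,f,c1,c2=p/; s/R=R\*E(.z.,S\[1\]\*q\[2\])\*E(.y.,q\[3\])/R=R*E("z",S[1]*q[2]); X=X+R.apply([c1,0,0]); R=R*E("y",q[3])/; s/R=R\*E(.z.,S\[2\]\*q\[4\])\*E(.y.,q\[5\])/R=R*E("z",S[2]*q[4]); X=X+R.apply([c2,0,0]); R=R*E("y",q[5])/' kin.py
cat > fit.py <<'E'
from kin import *
S=(-1,-1,-1,-1)
k=least_squares(res,[.3,.4,0,.4,0,.25,0,1.57,0,0],args=(S,)); print(k.x.round(4)); print(k.fun.reshape(-1,6).round(4))
E
python3 fit.py
```

```text
[ 0.2734  0.5211  0.0049  0.4613  0.0037  0.3525 -0.0266  1.5712 -0.0241
 -0.0264]
[[ 0.0399  0.0154  0.0003  0.      0.     -0.0001]
 [-0.0018  0.     -0.0027  0.0001 -0.0002 -0.0004]
 [-0.0011  0.0005 -0.0003 -0.0002 -0.0004 -0.0002]
 [-0.0031  0.0017  0.0006 -0.0002 -0.0003  0.0001]
 [ 0.0069  0.0118  0.003  -0.0002 -0.0027  0.0008]
 [-0.0011 -0.001  -0.0027 -0.0002 -0.0008  0.0002]
 [ 0.001  -0.006   0.0018  0.0013 -0.0007 -0.0004]]
```

```bash
sed -i 's/c1,c2=p/c1,c2,b1,b2,b3=p/; s/\[a1,0,L1\]/[a1,b1,L1]/; s/\[a2,0,L2\]/[a2,b2,L2]/; s/\[a3,0,L3\]/[a3,b3,L3]/' kin.py
sed -i 's/1.57,0,0\]/1.57,0,0,0,0,0]/' fit.py; python3 fit.py
```

```text
[ 2.3110e-01  5.4700e-01  1.3000e-03  4.9360e-01 -1.9000e-03  2.8990e-01
  9.3000e-03  1.5712e+00 -1.1600e-02  7.5000e-03 -2.7100e-02 -3.6300e-02
  2.1100e-02]
[[-0.     -0.0001 -0.0003  0.      0.     -0.0001]
 [ 0.0005  0.0002 -0.0009  0.0001 -0.0002 -0.0004]
 [ 0.0002  0.0004  0.0002 -0.0002 -0.0004 -0.0002]
 [-0.      0.0003  0.0005 -0.0002 -0.0003  0.0001]
 [-0.0002  0.0002  0.001  -0.0002 -0.0027  0.0008]
 [ 0.0009  0.0018 -0.0003 -0.0002 -0.0008  0.0002]
 [-0.0011 -0.0026 -0.0003  0.0013 -0.0007 -0.0004]]
```

```bash
cat > ik.py <<'E'
from kin import *
S=(-1,-1,-1,-1)
lo=np.array([-2.59,-.33,-1.39,.1,-1.04,.21,-2.66])+.03; hi=np.array([2.59,1.99,1.29,2.45,4.18,1.99,2.66])-.03
P=np.array([.2311,.5470,.0013,.4936,-.0019,.2899,.0093,1.5712,-.0116,.0075,-.0271,-.0363,.0211])
def ik(x,R,q0):
    f=lambda q:np.r_[(lambda XR:np.r_[XR[0]-x,.3*(R.inv()*XR[1]).as_rotvec()])(fk(q,P,S)),.002*(q-q0)]
    k=least_squares(f,np.clip(q0,lo+.01,hi-.01),bounds=(lo,hi)); return k.x,np.linalg.norm(k.fun[:6])
if __name__=='__main__':
    rng=np.random.default_rng(0); s=bot.get_state(); q0=s['joints']
    for x in ([.69,-.06,.29],[.75,-.056,.255]):
      for tilt in(40,50,58,65):
       for yaw in (-20,4.2,30):
        for roll in(0,90,-90,180):
            R=orient(yaw,tilt)*Ro.from_euler('z',roll,degrees=True)
            b=[]
            for st in [q0]+[rng.uniform(lo,hi) for _ in range(7)]:
                q,e=ik(np.array(x),R,st)
                if e<.003: b.append((np.abs(q-q0).max(),q.round(2)))
            if b: m=min(b,key=lambda t:t[0]); print(x,tilt,yaw,roll,round(m[0],2),m[1])
E
time timeout 500 python3 ik.py
```

```text
[0.69, -0.06, 0.29] 40 -20 0 1.09 [-1.07  0.39  1.26  1.97 -0.47  0.39 -1.51]
[0.69, -0.06, 0.29] 40 -20 90 2.29 [ 0.9   0.51 -1.36  1.83  1.25  0.93  1.83]
[0.69, -0.06, 0.29] 40 -20 -90 0.7 [-1.04  0.36  1.2   1.96 -0.34  0.38 -0.05]
[0.69, -0.06, 0.29] 40 -20 180 1.4 [-0.62  0.21  0.6   1.91  0.36  0.43  0.87]
[0.69, -0.06, 0.29] 40 4.2 0 0.23 [-0.73  0.25  0.95  1.99 -0.89  0.44 -0.64]
[0.69, -0.06, 0.29] 40 4.2 90 1.7 [-0.83  0.3   1.09  2.   -1.01  0.48 -2.12]
[0.69, -0.06, 0.29] 40 4.2 -90 1.11 [-0.42  0.2   0.57  1.97 -0.63  0.38  0.69]
[0.69, -0.06, 0.29] 40 4.2 180 1.87 [ 0.67  0.26 -0.72  1.87  0.28  0.39  1.45]
[0.69, -0.06, 0.29] 40 30 0 0.51 [-0.2   0.27  0.5   1.9  -1.01  0.72 -0.1 ]
[0.69, -0.06, 0.29] 40 30 90 1.25 [-0.2   0.27  0.5   1.9  -1.01  0.72 -1.67]
[0.69, -0.06, 0.29] 40 30 -90 1.74 [ 0.94  0.4  -0.92  1.79 -0.18  0.53  0.8 ]
[0.69, -0.06, 0.29] 40 30 180 2.27 [ 1.15  0.63 -1.36  1.76  0.45  0.61  1.85]
[0.69, -0.06, 0.29] 50 -20 90 2.31 [ 0.21  0.2  -0.45  1.97  1.27  0.52  1.59]
[0.69, -0.06, 0.29] 50 -20 -90 1.85 [-0.93  0.23  0.9   2.03  0.81  0.24 -1.1
[... 5192 characters left out ...]
1 -2.45]
[0.75, -0.056, 0.255] 65 -20 180 3.07 [ 0.4   0.45 -0.78  2.02  2.03  0.84 -0.61]
[0.75, -0.056, 0.255] 65 4.2 0 3.97 [ 0.45  0.37 -0.56  2.1   2.93  0.44  1.94]
[0.75, -0.056, 0.255] 65 4.2 90 3.34 [ 1.01  0.71 -1.36  2.04  2.3   0.59  1.34]
[0.75, -0.056, 0.255] 65 4.2 -90 3.34 [ 1.01  0.71 -1.36  2.04  2.3   0.6  -1.8 ]
[0.75, -0.056, 0.255] 65 4.2 180 3.52 [ 0.88  0.56 -1.14  2.06  2.47  0.5  -0.54]
[0.75, -0.056, 0.255] 65 30 90 5.18 [-0.6   0.88  1.26  2.05  4.14  1.47 -1.04]
[0.75, -0.056, 0.255] 65 30 -90 5.19 [-0.59  0.86  1.24  2.05  4.15  1.45  2.12]
[0.75, -0.056, 0.255] 65 30 180 5.19 [-0.59  0.86  1.24  2.05  4.15  1.45 -2.6 ]
real	1m13.024s
user	1m13.422s
sys	0m0.138s
```

```bash
cat > chk.py <<'E'
from ik import *
import sys
q=bot.get_state()['joints']; fr=None
def leg(x,yaw,tilt):
    global q,fr
    fr=go(x,yaw,tilt,fr); n,e=ik(np.array(x),orient(yaw,tilt),q); q=n; print('   ik',q.round(2),round(e,4))
E
python3 - <<'E'
from chk import *
leg([.656,-.061,.342],4.2,40)
leg([.694,-.059,.296],4.2,40)
leg([.733,-.057,.250],4.2,40)
leg([.700,-.059,.245],4.2,40)
leg([.65,-.063,.215],4.2,35)
leg([.60,-.068,.155],4.2,25)
leg([.57,-.071,.10],4.2,5)
E
```

```text
T [-0.0131 -0.004  -0.009 ] R [  0.3 -11.7   1. ] rows 2.0
   ik [-0.94  0.09  1.12  1.98 -0.5   0.48 -0.99] 0.0001
T [-0.0004  0.0008  0.0597] R [0. 0. 0.] rows 2.0
   ik [-0.68  0.24  0.89  1.97 -0.81  0.43 -0.72] 0.0
T [0.0003 0.0009 0.0603] R [0. 0. 0.] rows 2.0
   ik [-0.49  0.35  0.69  1.94 -1.01  0.38 -0.55] 0.0
T [-0.0285 -0.0004 -0.0174] R [0. 0. 0.] rows 1.0
   ik [-0.5   0.29  0.68  2.02 -1.01  0.34 -0.52] 0.0
T [-0.0577  0.0003 -0.0093] R [ 0. -5.  0.] rows 2.0
   ik [-0.56  0.27  0.75  2.09 -0.91  0.37 -0.6 ] 0.0
T [-0.0756  0.0013  0.0203] R [  0. -10.   0.] rows 2.0
   ik [-0.59  0.34  0.82  2.13 -0.82  0.47 -0.67] 0.0
T [-0.0506  0.0008  0.0371] R [ -0. -20.   0.] rows 3.0
   ik [-0.61  0.55  0.9   2.   -0.65  0.79 -0.84] 0.0
```

```bash
python3 -m jog '[{"translation":[-0.004,-0.001,-0.003],"rot":[0,-3,0]},{"translation":[-0.008,-0.003,-0.006],"rot":[0,-7,0.5]},{"translation":[-0.013,-0.004,-0.009],"rot":[0,-11,1]},{"translation":[-0.013,-0.004,-0.009],"rot":[0,-11.7,1]},{"translation":[-0.013,-0.004,-0.009],"rot":[0,-11.7,1]},{"translation":[-0.013,-0.004,-0.009],"rot":[0,-11.7,1]}]'
python3 - <<'E'
from chk import *
print(q.round(2))
leg([.694,-.059,.296],4.2,40)
leg([.733,-.057,.250],4.2,40)
E
```

```text
time_s: 10.65
position: [0.656, -0.0627, 0.3431]
ee_rot: [0.939, 0.032, 0.344, -0.01]
ft_force: [-0.2, 0.1, -0.7]
finger_gap: 0.0006
grasp_force: 0.0
[-0.83  0.06  0.96  2.   -0.4   0.44 -1.08]
T [-0.0012 -0.0013  0.0606] R [ 0.4 -0.2 -0.1] rows 2.0
   ik [-0.58  0.22  0.76  1.96 -0.72  0.41 -0.8 ] 0.0
T [0.0003 0.0009 0.0603] R [0. 0. 0.] rows 2.0
   ik [-0.41  0.33  0.58  1.94 -0.92  0.35 -0.63] 0.0
```

```bash
python3 -m jog '[{"translation":[0,0,0.015],"rot":[0,0,0]},{"translation":[0,-0.001,0.03],"rot":[0,0,0]},{"translation":[0,-0.001,0.045],"rot":[0,0,0]},{"translation":[-0.001,-0.001,0.06],"rot":[0,0,0]},{"translation":[-0.001,-0.001,0.075],"rot":[0,0,0]},{"translation":[-0.001,-0.001,0.09],"rot":[0,0,0]},{"translation":[-0.001,-0.001,0.09],"rot":[0,0,0]}]'
python3 - <<'E'
from h import *
go([.733,-.057,.250],4.2,40)
a=snap('top','t5')[...,::-1][110:240,220:350]; b=snap('side','s5')[...,::-1][90:220,195:325]
cv2.imwrite('pics/m5.png',np.hstack([cv2.resize(q,(390,390),interpolation=2) for q in(a,b)]))
E
```

```text
time_s: 11.23
position: [0.7119, -0.0574, 0.2698]
ee_rot: [0.94, 0.032, 0.341, -0.01]
ft_force: [-0.6, -0.2, 0.2]
finger_gap: 0.0003
grasp_force: 0.0
T [0.0035 0.001  0.0287] R [ 0.3  0.1 -0.1] rows 1.0
```

View pics/m5.png

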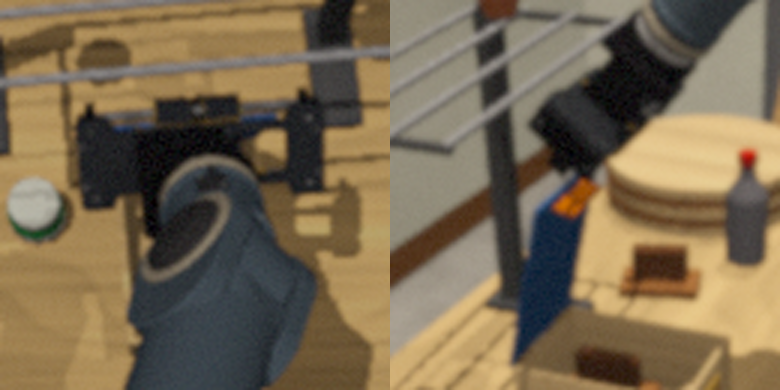

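The fingertips at (572,175) in the right panel are just above the lid's edge. The hand is in front of the rack, and there's no contact force. I'll continue along the tool axis to hook behind the edge.

```bash
python3 -m jog '[{"translation":[0.004,0.001,0.007],"rot":[0,0,0]},{"translation":[0.005,0.001,0.016],"rot":[0,0,0]},{"translation":[0.005,0.001,0.024],"rot":[0,0,0]},{"translation":[0.005,0.001,0.03],"rot":[0,0,0]},{"translation":[0.005,0.001,0.03],"rot":[0,0,0]}]'
python3 - <<'E'
from chk import *
print(q.round(2))
leg([.700,-.059,.247],4.2,40)
leg([.67,-.061,.235],4.2,40)
E
```

```text
time_s: 11.75
position: [0.736, -0.0568, 0.2534]
ee_rot: [0.939, 0.033, 0.343, -0.011]
ft_force: [0.3, 1.0, 0.3]
finger_gap: 0.0006
grasp_force: 0.0
[-0.48  0.33  0.67  1.94 -0.95  0.37 -0.61]
T [-0.0317 -0.0003 -0.0183] R [ 0.3 -0.1 -0.1] rows 1.0
   ik [-0.47  0.28  0.64  2.01 -0.97  0.33 -0.56] 0.0
T [-0.0307 -0.0002 -0.0101] R [0. 0. 0.] rows 1.0
   ik [-0.44  0.24  0.6   2.09 -1.01  0.29 -0.5 ] 0.0
```

```bash
python3 -m jog '[{"translation":[-0.005,0,-0.002],"rot":[0,0,0]},{"translation":[-0.010,0,-0.005],"rot":[0,0,0]},{"translation":[-0.015,0,-0.008],"rot":[0,0,0]},{"translation":[-0.02,0,-0.011],"rot":[0,0,0]},{"translation":[-0.025,0,-0.014],"rot":[0,0,0]},{"translation":[-0.032,0,-0.017],"rot":[0,0,0]},{"translation":[-0.032,0,-0.018],"rot":[0,0,0]}]'
python3 -m jog '[{"translation":[-0.008,0,-0.002],"rot":[0,0,0]},{"translation":[-0.016,0,-0.005],"rot":[0,0,0]},{"translation":[-0.023,0,-0.007],"rot":[0,0,0]},{"translation":[-0.031,0,-0.01],"rot":[0,0,0]},{"translation":[-0.031,0,-0.01],"rot":[0,0,0]}]'
python3 - <<'E'
from h import *
a=snap('top','t6')[...,::-1][110:240,220:350]; b=snap('side','s6')[...,::-1][90:220,195:325]
cv2.imwrite('pics/m6.png',np.hstack([cv2.resize(q,(390,390),interpolation=2) for q in(a,b)]))
E
```

```text
time_s: 12.33
position: [0.6982, -0.06, 0.247]
ee_rot: [0.939, 0.032, 0.343, -0.011]
ft_force: [-0.1, -0.0, 0.4]
finger_gap: 0.0005
grasp_force: 0.0
time_s: 12.75
position: [0.6675, -0.062, 0.2337]
ee_rot: [0.939, 0.032, 0.342, -0.011]
ft_force: [-0.4, -0.2, -0.4]
finger_gap: 0.0004
grasp_force: 0.0
```

View pics/m6.png

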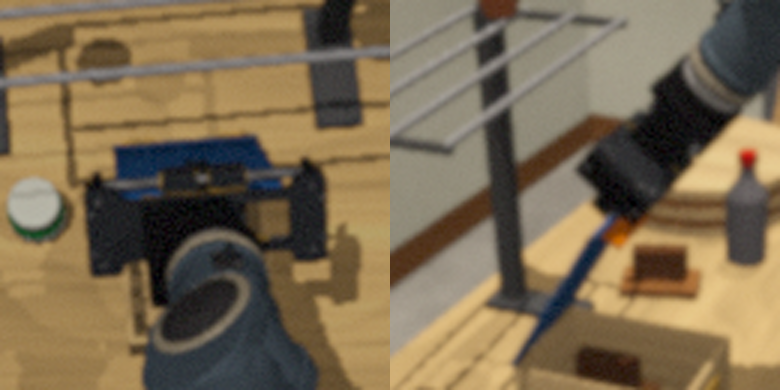

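The lid follows the fingers and is now at about 1 rad, as seen at (565,290) in the right panel. I'll continue along the arc.

```bash
python3 - <<'E'
from chk import *
s=bot.get_state(); f0=(s['position'],Ro.from_quat(s['ee_rot']))
for psi,r,t in((55,.178,38),(45,.176,34),(35,.173,30),(25,.17,26),(15,.168,22),(6,.166,20)):
    p=np.radians(psi); x=box(.095-r*np.cos(p),0,.07+r*np.sin(p)); fr=None
    print(psi,x.round(3)); go(x,4.2,t,f0); q,e=ik(x,orient(4.2,t),q); print(q.round(2),round(e,4))
E
```

```text
55 [ 0.64  -0.066  0.216]
T [-0.0341  0.0021 -0.0042] R [ 0.3 -2.1 -0.2] rows 1.0
[-0.42  0.21  0.58  2.14 -0.98  0.28 -0.5 ] 0.0
45 [ 0.618 -0.068  0.194]
T [-0.0649  0.0022 -0.0023] R [ 0.3 -6.1 -0.2] rows 2.0
[-0.47  0.23  0.65  2.16 -0.89  0.32 -0.59] 0.0
35 [ 0.601 -0.069  0.169]
T [-0.0944  0.0023  0.0059] R [  0.3 -10.1  -0.2] rows 3.0
[-0.49  0.26  0.68  2.17 -0.84  0.36 -0.63] 0.0
25 [ 0.589 -0.07   0.142]
T [-0.1215  0.0023  0.0189] R [  0.3 -14.1  -0.2] rows 3.0
[-0.49  0.31  0.69  2.17 -0.83  0.39 -0.64] 0.0
15 [ 0.58  -0.07   0.113]
T [-0.146   0.0023  0.0353] R [  0.3 -18.1  -0.2] rows 4.0
[-0.48  0.37  0.69  2.16 -0.82  0.42 -0.65] 0.0
6 [ 0.578 -0.071  0.087]
T [-0.165   0.0023  0.0534] R [  0.3 -20.1  -0.2] rows 5.0
[-0.44  0.42  0.65  2.16 -0.86  0.42 -0.62] 0.0
```

```bash
python3 -m jog '[{"translation":[-0.011,0.001,-0.002],"rot":[0,-0.6,0]},{"translation":[-0.022,0.002,-0.003],"rot":[0,-1.4,0]},{"translation":[-0.034,0.002,-0.004],"rot":[0,-2.1,0]},{"translation":[-0.044,0.002,-0.004],"rot":[0,-3.5,0]},{"translation":[-0.054,0.002,-0.003],"rot":[0,-4.8,0]},{"translation":[-0.065,0.002,-0.002],"rot":[0,-6,0]},{"translation":[-0.075,0.002,0],"rot":[0,-7.4,0]},{"translation":[-0.085,0.002,0.003],"rot":[0,-8.8,0]},{"translation":[-0.094,0.002,0.006],"rot":[0,-10,0]},{"translation":[-0.094,0.002,0.006],"rot":[0,-10,0]}]'
python3 - <<'E'
from chk import *
s=bot.get_state(); f0=(s['position'],Ro.from_quat(s['ee_rot'])); print(q.round(2))
for psi,r,t in((25,.17,26),(15,.168,22),(6,.166,20),(1,.166,18)):
    p=np.radians(psi); x=box(.095-r*np.cos(p),0,.07+r*np.sin(p))
    print(psi,x.round(3)); go(x,4.2,t,f0); q,e=ik(x,orient(4.2,t),q); print(q.round(2),round(e,4))
a=snap('top','t7')[...,::-1][110:240,220:350]; b=snap('side','s7')[...,::-1][90:220,195:325]
cv2.imwrite('pics/m7.png',np.hstack([cv2.resize(q,(390,390),interpolation=2) for q in(a,b)]))
E
```

```text
time_s: 13.68
position: [0.6008, -0.0685, 0.168]
ee_rot: [0.965, 0.033, 0.258, -0.007]
ft_force: [-1.2, 1.0, -0.1]
finger_gap: 0.0008
grasp_force: 0.0
[-0.49  0.26  0.67  2.18 -0.85  0.34 -0.63]
25 [ 0.589 -0.07   0.142]
T [-0.0237  0.0004  0.0165] R [ 0.3 -3.9 -0.2] rows 1.0
[-0.49  0.31  0.69  2.17 -0.82  0.39 -0.65] 0.0
15 [ 0.58  -0.07   0.113]
T [-0.045   0.0004  0.037 ] R [ 0.3 -7.9 -0.2] rows 2.0
[-0.48  0.37  0.69  2.16 -0.82  0.42 -0.65] 0.0
6 [ 0.578 -0.071  0.087]
T [-0.0604  0.0003  0.0582] R [ 0.3 -9.9 -0.2] rows 3.0
[-0.44  0.42  0.64  2.16 -0.86  0.41 -0.62] 0.0
1 [ 0.577 -0.071  0.073]
T [-0.0684  0.0003  0.0703] R [  0.3 -11.9  -0.2] rows 3.0
[-0.44  0.45  0.64  2.15 -0.85  0.43 -0.63] 0.0
```

View pics/m7.png

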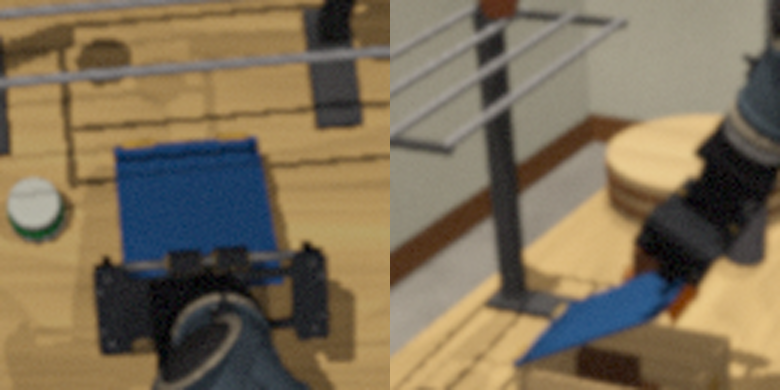

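The lid is at about 0.5 rad with the fingers on its outer face near the edge. The press is visible under it at (610,365). I'll push it down in two gentle stages.

```bash
python3 -m jog '[{"translation":[-0.012,0,0.008],"rot":[0,-2,0]},{"translation":[-0.024,0,0.016],"rot":[0,-4,0]},{"translation":[-0.034,0,0.026],"rot":[0,-6,0]},{"translation":[-0.045,0,0.037],"rot":[0,-8,0]},{"translation":[-0.052,0,0.046],"rot":[0,-9,0]},{"translation":[-0.058,0,0.055],"rot":[0,-10,0]},{"translation":[-0.058,0,0.055],"rot":[0,-10,0]}]'
python3 - <<'E'
from chk import *
s=bot.get_state(); print(s['position'],s['ft_force'])
leg(box(-.07,0,.080),4.2,20)
leg(box(-.07,0,.072),4.2,20)
E
```

```text
time_s: 14.37
position: [0.5786, -0.07, 0.0906]
ee_rot: [0.984, 0.034, 0.173, -0.005]
ft_force: [-0.1, -0.1, 0.7]
finger_gap: 0.0003
grasp_force: 0.0
[ 0.57864043 -0.06995305  0.09063142] [-0.14227839 -0.14595232  0.72855099]
T [-0.0046  0.0006  0.0097] R [ 0.2  0.1 -0.2] rows 1.0
   ik [-0.42  0.42  0.62  2.17 -0.88  0.4  -0.6 ] 0.0
T [-0.0027 -0.      0.0075] R [0. 0. 0.] rows 1.0
   ik [-0.39  0.43  0.59  2.17 -0.9   0.38 -0.58] 0.0
```

```bash
python3 -m jog '[{"translation":[-0.002,0,0.005],"rot":[0,0,0]},{"translation":[-0.004,0,0.01],"rot":[0,0,0]},{"translation":[-0.006,0,0.014],"rot":[0,0,0]},{"translation":[-0.007,0,0.017],"rot":[0,0,0]},{"translation":[-0.007,0,0.017],"rot":[0,0,0]}]'
python3 -c "
from h import *
s=bot.get_state(); print(s['position'],s['ft_force'],s['joints'].round(2))"
```

```text
time_s: 14.78
position: [0.5798, -0.0707, 0.0782]
ee_rot: [0.984, 0.033, 0.177, -0.007]
ft_force: [-15.4, 3.3, 34.6]
finger_gap: 0.0003
grasp_force: 16.9
[ 0.57977989 -0.07071187  0.07824007] [-15.35334863   3.34998003  34.64334573] [-0.4   0.43  0.6   2.17 -0.91  0.38 -0.58]
```

There's firm resistance exactly at the shut height (0.078 m), so I'll back off and look.

```bash
python3 -m jog '[{"translation":[0.003,0,-0.01],"rot":[0,0,0]},{"translation":[0.006,0,-0.03],"rot":[0,0,0]},{"translation":[0,0,-0.06],"rot":[0,0,0]},{"translation":[-0.01,0,-0.09],"rot":[0,0,0]},{"translation":[-0.02,0,-0.12],"rot":[0,0,0]},{"translation":[-0.03,0,-0.14],"rot":[0,0,0]},{"translation":[-0.03,0,-0.14],"rot":[0,0,0]}]'
python3 - <<'E'
from h import *
a=snap('top','t8')[...,::-1][110:240,220:350]; b=snap('side','s8')[...,::-1][120:250,205:335]
cv2.imwrite('pics/m8.png',np.hstack([cv2.resize(q,(390,390),interpolation=2) for q in(a,b)]))
E
```

```text
time_s: 15.37
position: [0.5018, -0.0746, 0.1978]
ee_rot: [0.984, 0.034, 0.177, -0.008]
ft_force: [-0.7, -0.4, 0.2]
finger_gap: 0.0009
grasp_force: 0.0
```

View pics/m8.png

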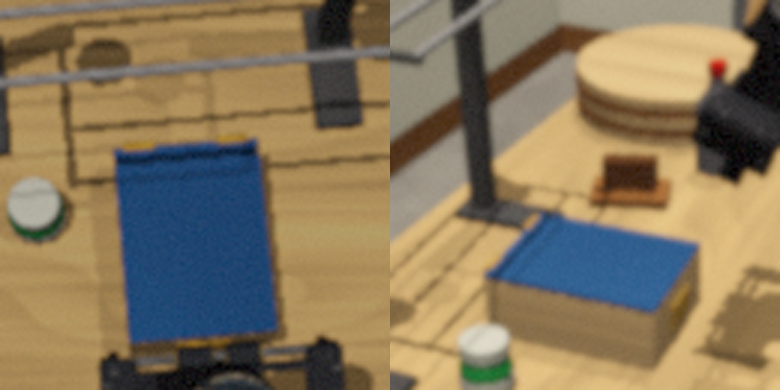

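The lid lies flat on the rim with no gap showing, at (195,245) on the left and (600,265) on the right, and the robot is clear. I'll hand it in.

```bash
python3 -c "
from rig import bot
print(bot.finish_job())"
```

```text
the job is handed in; nothing more can be done
None
```

The press stands released on the box floor, the lid looks flat on the rim in the last pictures with the robot clear of everything, and the job was handed in at about 15.5 s with no verdict returned.

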